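Snap the tablet stand open and dock the job tablet on it

ROBOT

A 7-joint arm with a two-finger parallel gripper is mounted at the origin on a cart in front of the work surface, level with it; the furniture and walls round the work are solid. World frame = base frame: x ahead of the robot, y to its left, z up, the work surface at z = 0. Lengths are in m, angles in rad, forces in N, time in s.
With the tool pointing down it reaches from about 0.4 to 0.925 m from the base axis. Payload 5.6 kg.
Tool frame: the origin (TCP) lies on the centre line of the jaws, within the pads' length; the fingertips stand 11 mm ahead of it and the grasp point (between the pads) lies 8 mm behind it; z points along the fingers, y is the line along which they close (so a half turn about z gives the same grasp; the last joint's range is limited). The gripper opens to 85 mm and grips with 20 to 120 N. Pads are 22 mm wide; open, the fingers measure 114 mm over their backs; the gripper's body (76 mm by 85 mm) begins 54 mm behind the grasp point. The pads swing forward as they close: fully open they stand 13 mm farther back than shut.
Start: joints at [-1.329, 0.468, -0.012, 1.603, 0.006, 1.071, -0.056], TCP at [0.183, 0.624, 0.242] pointing down, gripper open.
Joint ranges: [-2.53, 2.53], [-0.31, 2.02], [-1.57, 1.55], [0.28, 2.44], [-1.29, 4.43], [0.15, 1.84], [-2.92, 2.92]. Speed limits (rad/s): [2.57, 2.57, 3.14, 3.14, 3.14, 3.14, 3.14].

INTERFACE

Orientations are given as a 3x3 rotation matrix whose columns are the frame's x, y, z axes.
In Python, from rig import arm gives the robot as it stands.
- The arm moves only by the tool move_arm, never from a script. Its argument "plan" is a list that holds one entry, the list of rows, each a list of 4 numbers: the shift along the tool's x, y, z in cm, then the turn about the tool's z in degrees. In form: [[[dx, dy, dz, roll], ...]]. A call has exactly 5 rows; each row is the pose to reach, as a shift and turn from the pose commanded when the call began, along the tool's axes at that moment; what a row does not reach only later rows make up. A row lasts 1/12 s, in which the tool goes at most 41.7 mm and 7.16 degrees, less where a joint would pass 70% of its speed; a pose out of reach is approached as far as the arm can. A call with a gripper value outside its range is refused whole. "jaw" is the opening, from -1 (shut) to 1 (fully open), set as the call begins (left out, the last holds). The fingers move at their own pace and stop on an object; "force" is the grip in N (left out, the last holds). Time passes only in rows, so rows that repeat a pose let the fingers close, or fill a call up. It gives the time, the measured TCP pose, the force, the opening and the grip force at its end, in the units of the state.
- arm.get_obs(): the state, without advancing time (a new reading comes with each control period).
- arm.read_camera(name): name is "side" or "top"; returns a dict with "frame" (420x560x3 uint8, blue, green, red), "fx", "fy", "cx", "cy" (pixels), "cam_to_world" (4x4, takes a point from camera to world coordinates). Camera axes: x right, y up, looking along -z (the intrinsics and any distortion apply to the point x, -y, -z); pixel columns grow to the right and rows downward; lengths in m; the calibration is good to about 2 mm. A picture is of the moment at which its call begins. There is no depth.
- arm.sign_off(): hands the job in; it is judged then, once.
The state is a dict: "clock": time; "qpos": joint angles; "dq": joint speeds; "effort": joint torques, N m; "position": TCP position; "tool_rot": TCP orientation; "wrist_force": force on the tool from outside, world axes, zero at the start; "torque": the same for the moment, N m; "opening": opening from 0.0 (shut) to 1.0 (fully open); "gripper_force": force on a finger pad.
Only numpy, scipy, OpenCV 4.12 (cv2) and the standard library are available. Lean on these libraries where they do the work, as an engineer would, in place of code of your own. Each camera call takes 0.05 s, during which the arm holds its last target. There are 200 camera calls.

TASK

Set up the tablet stand beside the paper cutter: push its sprung backrest up and over until it snaps to its rear stop, and keep a firm but not hard push on it against that stop for a moment to be sure it has gone fully home. Then lift the tablet out of its charging dock and set it gently on the middle of the stand's ledge, upright with the screen to the front and its back leaning on the backrest, and let go. Leave the things around the work where they are.

Things in the scene. Friction and masses are not known exactly. Their poses are not given: they have to be found in the camera images.
- stand: Tablet stand, fixed: dark base 130 x 172 mm, x -70 to +60 mm, 12 mm high. Origin on the worktop below the hinge; -x is its front, +x its rear, y along the hinge. White backrest panel: 130 mm wide, 4 mm thick, top edge 105 mm from the hinge axis, with soft black beading 8 mm thick. Cheeks and springs at 68 to 86 mm either side, black rake wheel (28 mm diameter) at y 84 to 96. Over 25 N on the stand harms it.
- stand_hinge (a point): Middle of the hinge axis, 36 mm above the worktop. A rake setting that no reading shows differs each day: panel, dead centre and stop are all turned together by up to 0.06 rad forward or back from the leans told for the joint, so feel for edge and stop. A level push on the top edge takes up to 10 N at first, less further up.
- backrest (a joint): Backrest angle, rad, counted from the rake setting. 0 (start): folded forward, leaning 1.13 from upright to the front, top edge 95 mm ahead of the hinge and 80 mm up. Grows as it is pushed up and to the rear. Springs hold it folded up to 1.20 (dead centre), then pull it to its rear stop at 1.448, leaning 0.31 to the rear. A firm push on the stop is about 10 N; 5 N for 0.3 s is enough.
- stand_ledge (a point): Middle of the ledge's soft rubber top, 24 mm above the worktop, 19 mm ahead (-x) of the hinge. The ledge is 120 mm wide along y and 28 mm deep, from x -33 to -5 mm of the stand; its front lip is 4 mm thick and rises 14 mm above it.
- tablet: Tablet in a blue bumper case, 106 mm wide (y), 150 mm tall (z), 11 mm thick (x), 0.24 to 0.38 kg. Origin at the middle of its bottom edge, z to its top, lit screen on its -x face. Starts upright in the dock's slot. Grip it over its thickness at the top edge; on the stand it rises about 30 mm above the backrest. It must not bear on the stand with over 30 N.
- tablet_view (a point): Point 100 mm out in front of the middle of the tablet's screen (tablet x -100 mm, z 75 mm): shows which way the screen faces.
- dock: Black charging dock, fixed, 84 x 132 mm. Origin on the worktop below the middle of its slot, which runs along y, 15 mm wide; slot floor 12 mm up, front wall (-x) to 36 mm, rear wall (+x) to 48 mm. The tablet starts parallel to it, screen to its front (-x), and lifts straight up.
- stapler: Blue desk stapler, 38 x 149 x 49 mm, origin under its middle, long side along its y. Bystander.
- sticky_notes: Block of pale yellow sticky notes, 76 x 77 x 17 mm, origin under its middle. Bystander.
- staples: Small blue and cream box of staples, 36 x 52 x 18 mm, origin under its middle. Bystander.
- eraser: Grey and white eraser, 21 x 48 x 12 mm, origin under its middle. Bystander.

How it is judged:
On the way, in this order (a step that is already met when the one before it is completed fails the run):
1. the backrest has snapped over and is pushed with at least 5 N against its rear stop for 0.3 s (value of joint backrest above 1.43 rad and contact force between the fingers and stand above 5 N), for 0.3 s.
2. the tablet is lifted clear of the dock's slot with the backrest still at its stop (z of tablet in the frame of dock above 0.055 m and value of joint backrest above 1.42 rad), for 0.1 s.
At the end, for the whole second after the job is handed in: Backrest at its rear stop (above 1.42 rad). Tablet on the ledge behind the lip, bottom 19 to 34 mm above the worktop, within 30 mm of the stand's middle, parallel to the hinge within 0.15 rad, leaning back 0.12 to 0.55 rad on the backrest, screen to the front, released and at rest (value of joint backrest above 1.42 rad and x of tablet in the frame of stand between -0.034 and 0.002 m and y of tablet in the frame of stand between -0.03 and 0.03 m and z of tablet in the frame of stand between 0.019 and 0.034 m and angle between tablet's own z axis and vertical between 0.12 and 0.55 rad and angle between the y axis of tablet and the y axis of stand, either way round below 0.15 rad and x of tablet_view in the frame of stand below -0.05 m and linear speed of tablet below 0.02 m/s and angular speed of tablet below 0.2 rad/s and contact force between the fingers and tablet below 0.1 N); the robot touches nothing.
It fails at once if the robot pushes on the stand with more than 25 N (contact force between the arm and stand above 25 N).
It fails at once if the fingers push on the stand with more than 25 N (contact force between the fingers and stand above 25 N).
It fails at once if the tablet bears on the stand with more than 30 N (contact force between tablet and stand above 30 N).
It fails at once if a thing standing round the work is moved more than 15 mm (distance of any of stapler, sticky_notes, staples, eraser from where it was at the start of the episode above 0.015 m).
It also fails if it takes over 70 s, if anything falls off the work surface, if the arm or the gripper's body presses on something with over 40 N, if the wrist force passes 120 N, or if a joint passes its speed limit or range.

## Working session

There is one attempt and no reset: what is moved stays moved. The work goes in short steps, Python scripts to look and compute and a tool call to move; the robot and the scene stay as the last step left them, time stands still between calls to the robot, and variables do not carry over. Pictures are saved under pics/ and viewed, at most 13 in all, crops included, and the job is handed in when it is done.

Besides the shell and the picture viewer there is one more tool, called after "Call:" as name(argument=value, ...) on one line, values as JSON. move_arm: Moves the arm, as the interface text tells. Its arguments: {"type":"object","properties":{"plan":{"type":"array","items":{"type":"array","items":{"type":"array","items":{"type":"number"}}}},"jaw":{"type":"number"},"force":{"type":"number"}},"required":["plan"]}

```bash
mkdir -p pics
python3 - <<'E'
from rig import arm
import cv2,numpy as np,pickle
o=arm.get_obs()
print({k:np.round(v,3).tolist() for k,v in o.items()})
for n in("side","top"):
    c=arm.read_camera(n); pickle.dump(c,open(n+".pkl","wb"))
    cv2.imwrite(f"pics/{n}0.png",c["frame"]); print(n,{k:np.round(c[k],3).tolist() for k in c if k!="frame"})
E
```

```text
{'clock': 0.0, 'qpos': [-1.329, 0.468, -0.012, 1.604, 0.006, 1.071, -0.056], 'dq': [0.002, -0.0, -0.001, -0.0, 0.002, 0.0, -0.0], 'effort': [0.0, -53.238, 0.022, -25.131, 0.011, 0.008, -0.0], 'position': [0.183, 0.623, 0.241], 'tool_rot': [[-0.96, 0.281, -0.0], [0.281, 0.96, -0.002], [-0.0, -0.002, -1.0]], 'wrist_force': [0.117, -0.246, -0.172], 'torque': [-0.002, 0.002, -0.027], 'gripper_force': 0.0, 'opening': 1.0}
side {'fx': 397.014, 'fy': 397.014, 'cx': 279.438, 'cy': 203.487, 'cam_to_world': [[0.933, 0.208, -0.294, 0.237], [-0.36, 0.523, -0.773, -0.686], [-0.007, 0.827, 0.563, 0.569], [0.0, 0.0, 0.0, 1.0]]}
top {'fx': 537.302, 'fy': 537.302, 'cx': 273.545, 'cy': 197.814, 'cam_to_world': [[0.007, 0.988, -0.153, 0.298], [-1.0, 0.009, 0.011, -0.013], [0.012, 0.153, 0.988, 1.273], [0.0, 0.0, 0.0, 1.0]]}
```

View pics/side0.png

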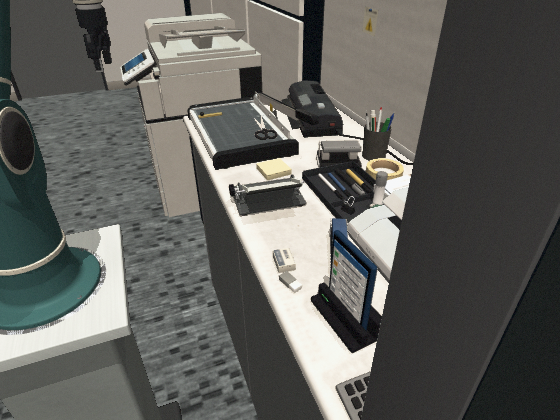

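View pics/top0.png

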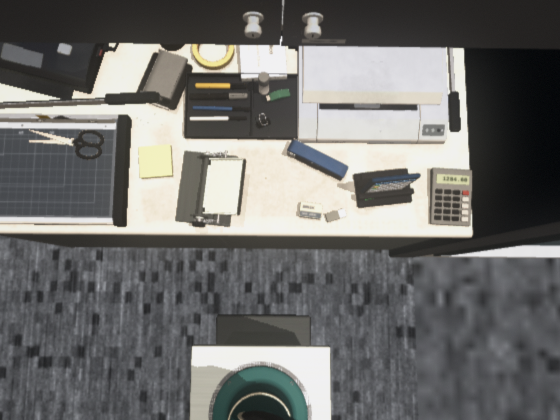

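The top view shows the stand at about (213,188), with its panel folded towards image right (-y). The dock and tablet are at about (387,187), the stapler at (317,159), the notes at (156,161), and the eraser and staples at about (310,210) and (334,215). I'll enlarge the stand and dock.

Run:
```python
import cv2,pickle
t=pickle.load(open("top.pkl","rb"))["frame"];s=pickle.load(open("side.pkl","rb"))["frame"]
a=cv2.resize(t[140:240,165:265],(400,400),interpolation=cv2.INTER_CUBIC)
b=cv2.resize(t[140:240,335:435],(400,400),interpolation=cv2.INTER_CUBIC)
cv2.imwrite("pics/t1.png",cv2.hconcat([a,b]))
a=cv2.resize(s[165:225,220:320],(800,480),interpolation=cv2.INTER_CUBIC)
cv2.imwrite("pics/s1.png",a)
```

```text
(no output)
```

View pics/t1.png

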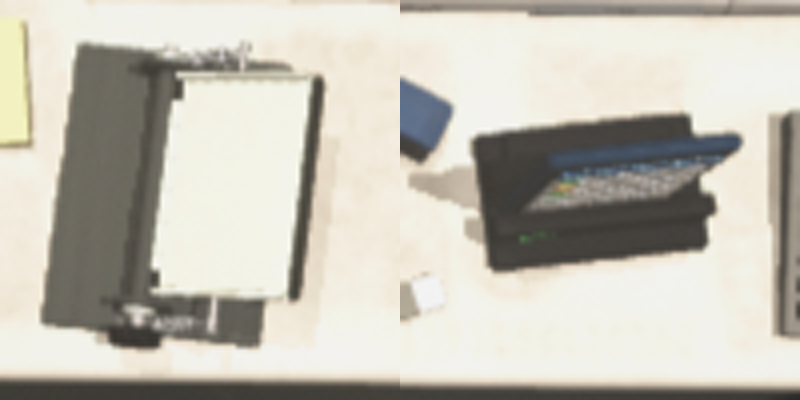

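View pics/s1.png

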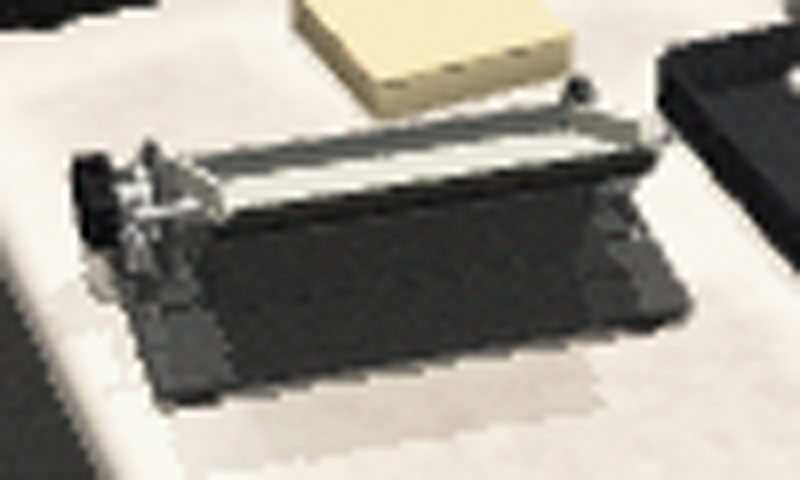

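Crop readings, at 4x in the top view and 8x in the side view:
- **Stand:** the base's rear corners are at (80,45) and (43,325), and its front-bottom corner is at (262,346). The wheel is at image bottom. So the stand's +x is roughly world +y and its +y is roughly world -x.
- **Tablet:** the top edge runs from (548,160) to (740,140), with the screen towards the robot.

```bash
cat > h.py <<'E'
import numpy as np,pickle
def ray(c,u,v):
    d=np.array([(u-c["cx"])/c["fx"],-(v-c["cy"])/c["fy"],-1.]);M=np.array(c["cam_to_world"]);return M[:3,3],M[:3,:3]@d
def at(c,u,v,z):
    o,d=ray(c,u,v);return o+d*(z-o[2])/d[2]
def px(c,p):
    M=np.array(c["cam_to_world"]);q=M[:3,:3].T@(np.asarray(p)-M[:3,3]);return c["cx"]+c["fx"]*q[0]/-q[2],c["cy"]-c["fy"]*q[1]/-q[2]
E
python3 - <<'E'
from h import *
t=pickle.load(open("top.pkl","rb"));s=pickle.load(open("side.pkl","rb"))
f=lambda n,u,v,z:print(n,np.round(at(t,u,v,z),3))
A=lambda x,y:(165+x/4,140+y/4)
B=lambda x,y:(335+(x-400)/4,140+y/4)
f("st rear far",*A(80,45),.012);f("st rear near",*A(43,325),.012);f("st front near",*A(262,346),.012)
for n,p in(("front near",(240.6,216)),("front far",(306,203.7))):print("side",n,np.round(at(s,*p,.0),3),np.round(at(s,*p,.012),3))
f("panel top far",*A(318,76),.08);f("panel top near",*A(295,299),.08)
for n,p in(("tab L",B(548,152)),("tab L low",B(548,164)),("tab R",B(742,136)),("tab R low",B(740,148))):f(n,*p,.162)
for p in((475,138),(690,117),(706,248),(492,268)):
  f("dock",*B(*p),.012)
# side tablet top corners
for p in((332,220),(376,262)):print("side tab",np.round(at(s,*p,.162),3))
for n,p in(("notes",(156,161)),("stapler ends",(292,147)),("",(345,172)),("eraser",(334,215)),("staples",(310,210))):f(n,*p,.017)
E
```

```text
st rear far [0.605 0.187 0.012]
st rear near [0.436 0.203 0.012]
st front near [0.425 0.074 0.012]
side front near [0.428 0.08  0.   ] [0.424 0.064 0.012]
side front far [0.598 0.07  0.   ] [0.59  0.054 0.012]
panel top far [0.572 0.04  0.08 ]
panel top near [0.444 0.051 0.08 ]
tab L [ 0.515 -0.233  0.162]
tab L low [ 0.508 -0.233  0.162]
tab R [ 0.524 -0.336  0.162]
tab R low [ 0.518 -0.334  0.162]
dock [ 0.552 -0.219  0.012]
dock [ 0.566 -0.348  0.012]
dock [ 0.487 -0.355  0.012]
dock [ 0.474 -0.228  0.012]
side tab [ 0.516 -0.207  0.162]
side tab [ 0.529 -0.325  0.162]
notes [0.579 0.254 0.017]
stapler ends [ 0.617 -0.07   0.017]
 [ 0.557 -0.197  0.017]
eraser [ 0.453 -0.17   0.017]
staples [ 0.465 -0.113  0.017]
```

Call:
move_arm(plan=[[[-2.7,-2.8,0,-3],[-5.4,-5.6,0,-6],[-8.1,-8.4,0,-9],[-10.8,-11.2,0,-11.3],[-13.5,-14,0,-11.3]]], jaw=-1)

```text
clock: 0.52
position: [0.2733, 0.4495, 0.2418]
tool_rot: [[-0.996, 0.086, -0.0], [0.086, 0.996, -0.001], [0.0, -0.001, -1.0]]
wrist_force: [0.8, 0.4, 0.8]
opening: 0.299
gripper_force: 0.0
```

```bash
cat > go.py <<'E'
import sys,numpy as np
from rig import arm
o=arm.get_obs();p=np.array(o["position"]);R=np.array(o["tool_rot"])
print("t",round(o["clock"],2),"p",p.round(4),"yaw_y",np.degrees(np.arctan2(R[1,1],R[0,1])).round(2),"open",round(o["opening"],3),"F",np.round(o["wrist_force"],1),"q7",round(o["qpos"][6],2))
S=np.array([.5153,.135,0]);X=np.array([.0872,.9962,0]);print("stand frame",np.round([(p-S)@X,(p-S)@[-X[1],X[0],0],p[2]],4))
if len(sys.argv)>3:print("shift cm",(R.T@(np.array([float(a) for a in sys.argv[1:4]])-p)*100).round(2))
E
python3 go.py .504 0.0 .2
```

```text
t 0.52 p [0.2733 0.4495 0.2418] yaw_y 85.09 open 0.299 F [0.8 0.4 0.8] q7 0.39
stand frame [0.2922 0.2685 0.2418]
shift cm [-26.83 -42.81   4.21]
```

Call:
move_arm(plan=[[[-2.1,-3.4,0,0],[-4.2,-6.8,0,0],[-6.3,-10.2,0,0],[-8.4,-13.6,0,0],[-10.5,-17,0,0]]])

```text
clock: 0.93
position: [0.3629, 0.271, 0.2422]
tool_rot: [[-0.996, 0.087, -0.0], [0.087, 0.996, 0.0], [0.0, 0.0, -1.0]]
wrist_force: [1.1, 0.2, 0.2]
opening: -0.006
gripper_force: 0.0
```

Call:
move_arm(plan=[[[-2.1,-3.4,0,0],[-4.2,-6.8,0,0],[-6.3,-10.2,0,0],[-8.4,-13.6,0,0],[-10.5,-17,0,0]]])

```text
clock: 1.35
position: [0.4526, 0.0925, 0.2423]
tool_rot: [[-0.996, 0.087, 0.0], [0.087, 0.996, 0.0], [-0.0, 0.0, -1.0]]
wrist_force: [0.7, 1.1, 0.3]
opening: 0.0
gripper_force: 0.0
```

```bash
python3 go.py .504 0.0 .1
```

```text
t 1.35 p [0.4526 0.0925 0.2423] yaw_y 84.99 open 0.0 F [0.7 1.1 0.3] q7 1.26
stand frame [-0.0478  0.0588  0.2423]
shift cm [-5.93 -8.77 14.23]
```

Call:
move_arm(plan=[[[-2,-3,0,0],[-4,-6,0,0],[-5.9,-9,0,0],[-5.9,-9,4,0],[-5.9,-9,8,0]]])

```text
clock: 1.77
position: [0.5058, -0.0029, 0.1631]
tool_rot: [[-0.996, 0.092, 0.007], [0.092, 0.996, 0.0], [-0.007, 0.001, -1.0]]
wrist_force: [-0.5, 2.1, -0.8]
opening: 0.003
gripper_force: 0.0
```

Call:
move_arm(plan=[[[0,0,3,0],[0,0,6,0],[0,0,8.6,0],[0,0,8.6,0],[0,0,8.6,0]]])

```text
clock: 2.18
position: [0.5022, -0.0006, 0.0754]
tool_rot: [[-0.996, 0.088, -0.003], [0.088, 0.996, -0.001], [0.003, -0.001, -1.0]]
wrist_force: [1.1, -1.0, 0.7]
opening: 0.003
gripper_force: 0.0
```

```bash
python3 go.py
python3 - <<'E'
from rig import arm
import cv2,pickle
s=arm.read_camera("side");t=arm.read_camera("top");pickle.dump(t,open("top2.pkl","wb"))
a=cv2.resize(s["frame"][150:225,220:320],(533,400),interpolation=cv2.INTER_CUBIC)
cv2.imwrite("pics/s2.png",a)
E
```

```text
t 2.18 p [ 0.5022 -0.0006  0.0754] yaw_y 84.96 open 0.003 F [ 1.1 -1.   0.7] q7 1.64
stand frame [-0.1363  0.0012  0.0754]
```

View pics/s2.png

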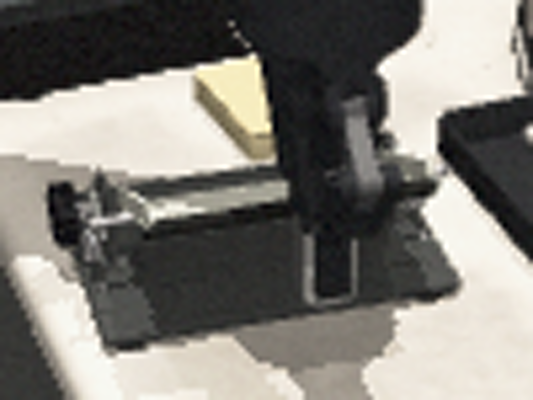

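The shut fingertips stand at (330,270) in the crop, just in front of the middle of the panel's lower edge. Advancing to feel for the edge.

Call:
move_arm(plan=[[[0,0.4,0,0],[0,0.8,0,0],[0,1.2,0,0],[0,1.6,0,0],[0,2.0,0,0]]])

```text
clock: 2.7
position: [0.5053, 0.0204, 0.0768]
tool_rot: [[-0.996, 0.087, 0.001], [0.087, 0.996, 0.0], [-0.001, 0.0, -1.0]]
wrist_force: [0.2, 0.2, 0.0]
opening: 0.001
gripper_force: 0.0
```

Call:
move_arm(plan=[[[0,0.2,0,0],[0,0.4,0,0],[0,0.6,0,0],[0,0.8,0,0],[0,1.0,0,0]]])

```text
clock: 3.12
position: [0.5058, 0.0296, 0.0762]
tool_rot: [[-0.996, 0.088, -0.0], [0.088, 0.996, -0.0], [0.0, -0.0, -1.0]]
wrist_force: [-0.1, -0.2, 0.0]
opening: -0.0
gripper_force: 0.3
```

Call:
move_arm(plan=[[[0,0.2,0,0],[0,0.4,0,0],[0,0.6,0,0],[0,0.6,0,0],[0,0.6,0,0]]])

```text
clock: 3.53
position: [0.5058, 0.0302, 0.0762]
tool_rot: [[-0.996, 0.092, -0.001], [0.092, 0.996, -0.005], [0.001, -0.005, -1.0]]
wrist_force: [-1.9, -13.4, 2.5]
opening: 0.0
gripper_force: 6.7
```

Contact: 13 N with the edge not yet rising, because friction holds it as it slides up the finger. I'll raise the finger along the panel's arc.

Call:
move_arm(plan=[[[0,0,-0.3,0],[0,0,-0.6,0],[0,0.1,-0.9,0],[0,0.2,-1.2,0],[0,0.3,-1.5,0]]])

```text
clock: 3.95
position: [0.5065, 0.0378, 0.0913]
tool_rot: [[-0.996, 0.088, -0.0], [0.088, 0.996, -0.001], [0.0, -0.001, -1.0]]
wrist_force: [0.8, -3.6, -3.2]
opening: -0.004
gripper_force: 1.7
```

Call:
move_arm(plan=[[[0,0.3,-0.45,0],[0,0.65,-0.9,0],[0,1.05,-1.35,0],[0,1.5,-1.8,0],[0,2.0,-2.25,0]]])

```text
clock: 4.37
position: [0.5084, 0.0585, 0.1144]
tool_rot: [[-0.996, 0.088, 0.0], [0.088, 0.996, -0.0], [-0.0, -0.0, -1.0]]
wrist_force: [-0.0, -4.1, -0.8]
opening: -0.0
gripper_force: 2.3
```

Call:
move_arm(plan=[[[0,0.5,-0.4,0],[0,1.0,-0.75,0],[0,1.55,-1.1,0],[0,2.1,-1.4,0],[0,2.7,-1.65,0]]])

```text
clock: 4.78
position: [0.5111, 0.0862, 0.1309]
tool_rot: [[-0.996, 0.087, 0.001], [0.087, 0.996, 0.0], [-0.001, 0.0, -1.0]]
wrist_force: [0.2, -4.0, 2.4]
opening: 0.001
gripper_force: 2.1
```

Call:
move_arm(plan=[[[0,0.5,-0.2,0],[0,1.0,-0.35,0],[0,1.5,-0.5,0],[0,2.0,-0.6,0],[0,2.5,-0.65,0]]])

```text
clock: 5.2
position: [0.5132, 0.1112, 0.137]
tool_rot: [[-0.996, 0.087, 0.0], [0.087, 0.996, 0.001], [-0.0, 0.001, -1.0]]
wrist_force: [-0.5, -1.3, 1.9]
opening: 0.001
gripper_force: 0.8
```

Call:
move_arm(plan=[[[0,0.5,0,0],[0,1.0,0,0],[0,1.5,0,0],[0,2.0,0,0],[0,2.5,0,0]]])

```text
clock: 5.62
position: [0.5148, 0.1359, 0.1365]
tool_rot: [[-0.996, 0.087, -0.001], [0.087, 0.996, 0.0], [0.001, 0.0, -1.0]]
wrist_force: [0.2, 0.6, 0.1]
opening: 0.004
gripper_force: 0.0
```

Call:
move_arm(plan=[[[0,0.2,0,0],[0,0.4,0,0],[0,0.6,0,0],[0,0.8,0,0],[0,0.8,0,0]]])

```text
clock: 6.03
position: [0.5159, 0.1434, 0.1368]
tool_rot: [[-0.996, 0.087, 0.0], [0.087, 0.996, 0.0], [-0.0, 0.0, -1.0]]
wrist_force: [0.3, 0.0, -0.4]
opening: 0.001
gripper_force: 0.0
```

It has snapped over (no force now). Feeling for the stop.

Call:
move_arm(plan=[[[0,0.1,0,0],[0,0.2,0,0],[0,0.3,0,0],[0,0.4,0,0],[0,0.4,0,0]]])

```text
clock: 6.45
position: [0.5162, 0.1473, 0.1368]
tool_rot: [[-0.996, 0.087, 0.0], [0.087, 0.996, 0.0], [-0.0, 0.0, -1.0]]
wrist_force: [-0.1, 0.4, -0.6]
opening: -0.001
gripper_force: 0.0
```

Call:
move_arm(plan=[[[0,0.1,0,0],[0,0.2,0,0],[0,0.3,0,0],[0,0.4,0,0],[0,0.4,0,0]]])

```text
clock: 6.87
position: [0.5165, 0.1514, 0.1368]
tool_rot: [[-0.996, 0.087, 0.0], [0.087, 0.996, 0.0], [-0.0, 0.0, -1.0]]
wrist_force: [0.7, 0.2, -0.1]
opening: 0.001
gripper_force: 0.0
```

Call:
move_arm(plan=[[[0,0.1,0,0],[0,0.2,0,0],[0,0.3,0,0],[0,0.4,0,0],[0,0.4,0,0]]])

```text
clock: 7.28
position: [0.5168, 0.1543, 0.1367]
tool_rot: [[-0.996, 0.088, -0.0], [0.088, 0.996, -0.001], [0.0, -0.001, -1.0]]
wrist_force: [0.1, -2.3, 1.6]
opening: 0.001
gripper_force: 1.3
```

Call:
move_arm(plan=[[[0,0.1,0,0],[0,0.2,0,0],[0,0.3,0,0],[0,0.35,0,0],[0,0.35,0,0]]])

```text
clock: 7.7
position: [0.5169, 0.1547, 0.1366]
tool_rot: [[-0.996, 0.09, -0.002], [0.09, 0.996, -0.004], [0.001, -0.004, -1.0]]
wrist_force: [-2.2, -10.8, 4.6]
opening: -0.003
gripper_force: 5.4
```

Call:
move_arm(plan=[[[0,0,0,0],[0,0,0,0],[0,0,0,0],[0,0,0,0],[0,0,0,0]]])

```text
clock: 8.12
position: [0.5169, 0.1547, 0.1367]
tool_rot: [[-0.996, 0.09, -0.002], [0.09, 0.996, -0.004], [0.001, -0.004, -1.0]]
wrist_force: [-1.9, -10.7, 4.0]
opening: 0.003
gripper_force: 5.4
```

Call:
move_arm(plan=[[[0,-0.4,0,0],[0,-1.2,0,0],[0,-3,0,0],[0,-5,-3,0],[0,-6,-6,0]]])

```text
clock: 8.53
position: [0.5104, 0.0965, 0.196]
tool_rot: [[-0.996, 0.089, -0.004], [0.089, 0.996, -0.002], [0.004, -0.002, -1.0]]
wrist_force: [-0.4, -0.3, 1.0]
opening: 0.006
gripper_force: 0.0
```

```bash
python3 go.py .516 -.284 .25
python3 - <<'E'
from rig import arm
import cv2,pickle
s=arm.read_camera("side");t=arm.read_camera("top")
pickle.dump(s,open("side3.pkl","wb"));pickle.dump(t,open("top3.pkl","wb"))
a=cv2.resize(s["frame"][205:355,300:400],(400,600),interpolation=cv2.INTER_CUBIC)
b=cv2.resize(t["frame"][140:240,165:265],(400,400),interpolation=cv2.INTER_CUBIC)
c=cv2.resize(s["frame"][150:225,220:320],(267,200),interpolation=cv2.INTER_CUBIC)
import numpy as np
p=np.zeros((600,800,3),np.uint8);p[:,:400]=a;p[:400,400:]=b;p[400:,400:667]=c
cv2.imwrite("pics/m3.png",p)
E
```

```text
t 8.53 p [0.5104 0.0965 0.196 ] yaw_y 84.89 open 0.006 F [-0.4 -0.3  1. ] q7 1.36
stand frame [-0.0388  0.0015  0.196 ]
shift cm [ -3.93 -37.86  -5.33]
```

View pics/m3.png

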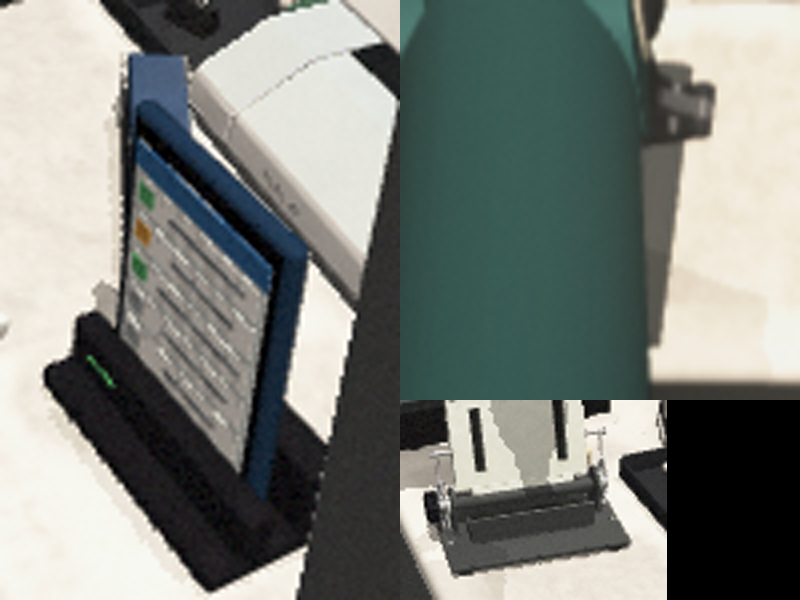

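The backrest is up (bottom inset). The tablet's top corners in the side crop are at about (137,103) and (303,248), i.e. (334,231) and (376,267) in the full picture.

Run:
```python
from h import *
s=pickle.load(open("side3.pkl","rb"))
for p in((334.2,230.7),(375.7,267.)):print(np.round(at(s,*p,.162),4),np.round(at(s,*p,.157),4))
for y in(5.6,):
  a=np.radians(y);Y=np.array([-np.sin(a),np.cos(a),0]);c=np.array([.516,-.284,.162])
  for sg in(1,-1):print(px(s,c+sg*.053*Y))
# base dock corner front: side crop
for p in((44,380),(212,590)):print("dock front",np.round(at(s,300+p[0]/4,205+p[1]/4,0.),4))
```

```text
[ 0.5059 -0.235   0.162 ] [ 0.5092 -0.2295  0.157 ]
[ 0.5224 -0.3345  0.162 ] [ 0.5259 -0.3302  0.157 ]
(np.float64(335.77215315302044), np.float64(228.71717452270443))
(np.float64(375.8085833749976), np.float64(268.2195813337079))
dock front [ 0.4744 -0.2267  0.    ]
dock front [ 0.4909 -0.3544  0.    ]
```

Call:
move_arm(plan=[[[-0.3,-3,-1,6.6],[-0.7,-6,-2,13.2],[-1.1,-9.3,-3,19.8],[-1.4,-12.6,-4,26.4],[-1.7,-16,-5,33]]], jaw=1)

```text
clock: 9.05
position: [0.5148, -0.0625, 0.247]
tool_rot: [[-0.785, 0.619, 0.001], [0.619, 0.785, 0.001], [0.0, 0.001, -1.0]]
wrist_force: [0.5, 0.5, -0.3]
opening: 0.702
gripper_force: 0.0
```

```bash
python3 go.py .516 -.284 .25
```

```text
t 9.05 p [ 0.5148 -0.0625  0.247 ] yaw_y 51.76 open 0.702 F [ 0.5  0.5 -0.3] q7 1.12
stand frame [-0.1968 -0.0167  0.247 ]
shift cm [-13.8  -17.32  -0.33]
```

Call:
move_arm(plan=[[[-2.3,-2.9,0,6.6],[-4.6,-5.8,0,13.2],[-6.9,-8.7,0,19.8],[-9.2,-11.6,0,26.4],[-11.5,-14.4,0,33]]])

```text
clock: 9.47
position: [0.5169, -0.2474, 0.2465]
tool_rot: [[-0.321, 0.947, 0.001], [0.947, 0.321, 0.001], [0.0, 0.001, -1.0]]
wrist_force: [1.0, -0.3, 0.4]
opening: 0.999
gripper_force: 0.0
```

```bash
python3 go.py .516 -.284 .25
```

```text
t 9.47 p [ 0.5169 -0.2474  0.2465] yaw_y 18.72 open 0.999 F [ 1.  -0.3  0.4] q7 0.99
stand frame [-0.3808 -0.0349  0.2465]
shift cm [-3.44 -1.26 -0.35]
```

Call:
move_arm(plan=[[[-1.7,-0.6,0,6.5],[-3.4,-1.2,0,12.5],[-3.4,-1.2,2,12.5],[-3.4,-1.2,4,12.5],[-3.4,-1.2,6,12.5]]])

```text
clock: 9.88
position: [0.517, -0.2821, 0.1856]
tool_rot: [[-0.113, 0.994, 0.001], [0.994, 0.113, 0.0], [0.0, 0.001, -1.0]]
wrist_force: [0.5, 0.5, -0.1]
opening: 0.995
gripper_force: 0.0
```

```bash
python3 go.py .516 -.284 .146
python3 - <<'E'
from rig import arm
import cv2,pickle,numpy as np
s=arm.read_camera("side");t=arm.read_camera("top")
a=cv2.resize(s["frame"][195:295,300:400],(400,400),interpolation=cv2.INTER_CUBIC)
b=cv2.resize(t["frame"][140:240,335:435],(400,400),interpolation=cv2.INTER_CUBIC)
cv2.imwrite("pics/m4.png",cv2.hconcat([a,b]))
E
```

```text
t 9.88 p [ 0.517  -0.2821  0.1856] yaw_y 6.5 open 0.995 F [ 0.5  0.5 -0.1] q7 0.91
stand frame [-0.4154 -0.038   0.1856]
shift cm [-0.18 -0.12  3.96]
```

View pics/m4.png

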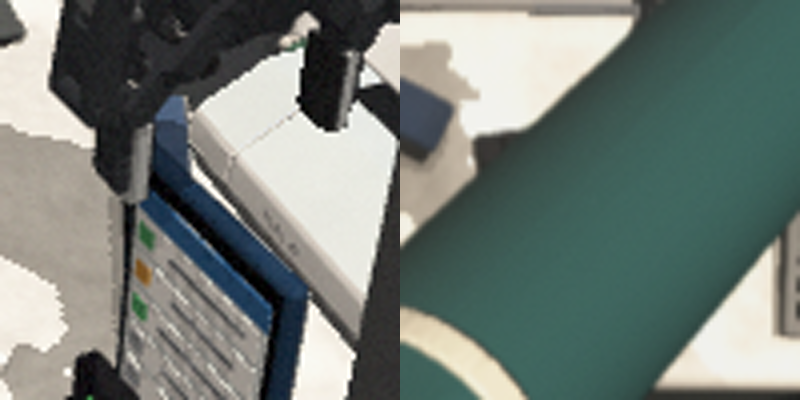

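The open fingers, at (120,170) and (325,95), straddle the tablet's top edge. Descending and gripping.

Call:
move_arm(plan=[[[-0.2,-0.1,1.2,0],[-0.2,-0.1,2.4,0],[-0.2,-0.1,3.8,0],[-0.2,-0.1,3.8,0],[-0.2,-0.1,3.8,0]]])

```text
clock: 10.4
position: [0.5153, -0.2843, 0.148]
tool_rot: [[-0.113, 0.994, -0.001], [0.994, 0.113, 0.001], [0.001, -0.001, -1.0]]
wrist_force: [0.0, 0.2, -0.2]
opening: 0.998
gripper_force: 0.0
```

Call:
move_arm(plan=[[[0,0,0,0],[0,0,0,0],[0,0,0,0],[0,0,0,0],[0,0,0,0]]], jaw=-1, force=40)

```text
clock: 10.82
position: [0.5159, -0.2846, 0.1492]
tool_rot: [[-0.113, 0.994, 0.001], [0.994, 0.113, -0.0], [-0.0, 0.001, -1.0]]
wrist_force: [-0.7, -0.0, -0.2]
opening: 0.3
gripper_force: 0.0
```

Call:
move_arm(plan=[[[0,0,0,0],[0,0,0,0],[0,0,0,0],[0,0,0,0],[0,0,0,0]]])

```text
clock: 11.23
position: [0.516, -0.2847, 0.1491]
tool_rot: [[-0.113, 0.994, 0.001], [0.994, 0.113, -0.0], [-0.0, 0.001, -1.0]]
wrist_force: [0.3, 0.0, 2.8]
opening: 0.12
gripper_force: 39.8
```

Call:
move_arm(plan=[[[0,0,-1,0],[0,0,-2.5,0],[0,0,-4.5,0],[0,0,-6.5,0],[0,0,-9,0]]])

```text
clock: 11.65
position: [0.5143, -0.2838, 0.2385]
tool_rot: [[-0.113, 0.994, -0.004], [0.994, 0.113, 0.001], [0.002, -0.004, -1.0]]
wrist_force: [0.3, -1.0, -2.5]
opening: 0.119
gripper_force: 39.3
```

```bash
python3 go.py .504 -.03 .24
python3 - <<'E'
from rig import arm
import cv2
s=arm.read_camera("side")
cv2.imwrite("pics/s5.png",cv2.resize(s["frame"][130:340,220:420],(571,600),interpolation=cv2.INTER_CUBIC))
E
```

```text
t 11.65 p [ 0.5143 -0.2838  0.2385] yaw_y 6.46 open 0.119 F [ 0.3 -1.  -2.5] q7 0.87
stand frame [-0.4173 -0.0355  0.2385]
shift cm [25.33  1.83 -0.12]
```

View pics/s5.png

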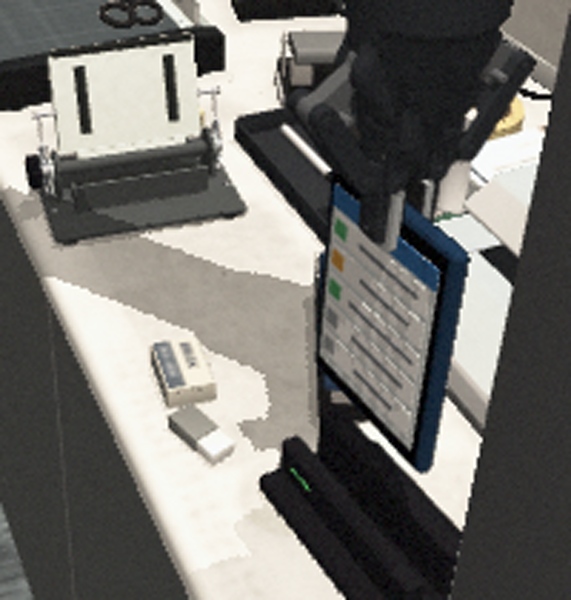

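The tablet is lifted clear and held near the middle of its top edge, and the dock is empty. Carrying it over while turning.

Call:
move_arm(plan=[[[1.5,0,0,-5],[4,0.2,0,-11],[7,0.4,0,-17.5],[10,0.6,0,-24],[13,0.9,0,-30.5]]])

```text
clock: 12.12
position: [0.5087, -0.1531, 0.2383]
tool_rot: [[-0.605, 0.796, -0.002], [0.796, 0.605, 0.0], [0.001, -0.001, -1.0]]
wrist_force: [0.5, 0.2, -3.7]
opening: 0.118
gripper_force: 39.3
```

```bash
python3 go.py .504 -.02 .24
```

```text
t 12.12 p [ 0.5087 -0.1531  0.2383] yaw_y 37.25 open 0.118 F [ 0.5  0.2 -3.7] q7 1.09
stand frame [-0.2876 -0.0186  0.2383]
shift cm [10.88  7.68 -0.17]
```

Call:
move_arm(plan=[[[2,1.4,0,-7],[4,2.8,0,-14],[6,4.2,0,-21],[8,5.6,0,-28],[10,7,0,-35]]])

```text
clock: 12.53
position: [0.5047, -0.0313, 0.2383]
tool_rot: [[-0.953, 0.304, -0.001], [0.304, 0.953, -0.0], [0.001, -0.001, -1.0]]
wrist_force: [0.2, -0.3, -3.7]
opening: 0.117
gripper_force: 39.3
```

Call:
move_arm(plan=[[[0,0,0,-6.5],[0,0,0,-12.7],[0,0,0,-12.7],[0,0,0,-12.7],[0,0,0,-12.7]]])

```text
clock: 12.95
position: [0.5054, -0.0329, 0.2385]
tool_rot: [[-0.995, 0.096, -0.001], [0.096, 0.995, -0.0], [0.001, -0.0, -1.0]]
wrist_force: [0.1, 0.0, -3.5]
opening: 0.123
gripper_force: 39.4
```

```bash
python3 go.py .5136 .116 .2
```

```text
t 12.95 p [ 0.5054 -0.0329  0.2385] yaw_y 84.47 open 0.123 F [ 0.1  0.  -3.5] q7 1.59
stand frame [-0.1681 -0.0047  0.2385]
shift cm [ 0.61 14.9   3.85]
```

Call:
move_arm(plan=[[[0.1,2,0,0],[0.2,5,0,0],[0.4,8.5,0,-0.5],[0.5,12,0,-0.5],[0.6,14.7,0,-0.5]]])

```text
clock: 13.37
position: [0.5132, 0.1172, 0.2387]
tool_rot: [[-0.996, 0.085, -0.0], [0.085, 0.996, 0.001], [0.0, 0.001, -1.0]]
wrist_force: [0.9, -0.0, -2.9]
opening: 0.122
gripper_force: 39.5
```

Call:
move_arm(plan=[[[0,0.05,0.5,0],[0,0.05,1.5,0],[0,0.05,2.5,0],[0,0.05,3.5,0],[0,0.05,4.5,0]]])

```text
clock: 13.78
position: [0.5131, 0.1133, 0.1924]
tool_rot: [[-0.996, 0.087, -0.001], [0.087, 0.996, -0.001], [0.001, -0.001, -1.0]]
wrist_force: [-0.1, 0.0, -4.3]
opening: 0.12
gripper_force: 39.6
```

```bash
python3 go.py .5136 .1151 .161
python3 - <<'E'
from rig import arm
import cv2
s=arm.read_camera("side")
cv2.imwrite("pics/s6.png",cv2.resize(s["frame"][120:230,215:325],(600,600),interpolation=cv2.INTER_CUBIC))
E
```

```text
t 13.78 p [0.5131 0.1133 0.1924] yaw_y 85.0 open 0.12 F [-0.1  0.  -4.3] q7 1.34
stand frame [-0.0218  0.0003  0.1924]
shift cm [-0.03  0.18  3.14]
```

View pics/s6.png

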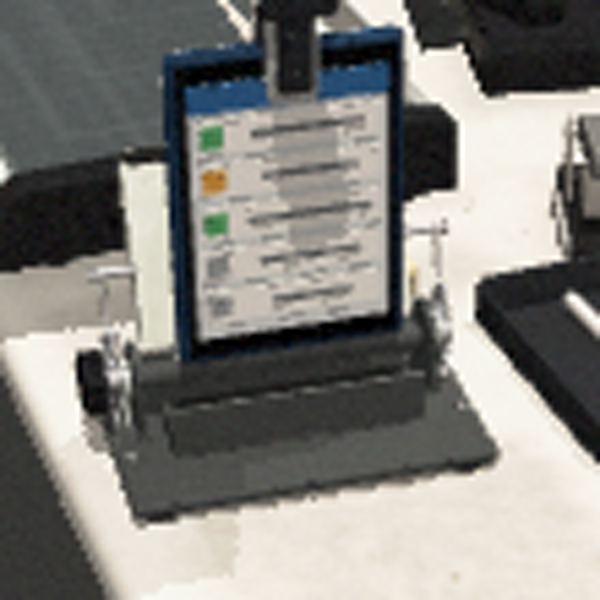

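The tablet is above the ledge behind the lip: its bottom edge is centred at (293,345) and the lip at (297,408). Descending gently.

Call:
move_arm(plan=[[[0,0,0.6,0],[0,0,1.2,0],[0,0,1.8,0],[0,0,2.2,0],[0,0,2.4,0]]])

```text
clock: 14.25
position: [0.5132, 0.1149, 0.1692]
tool_rot: [[-0.996, 0.084, -0.001], [0.084, 0.996, -0.0], [0.001, -0.0, -1.0]]
wrist_force: [0.3, -0.5, -2.7]
opening: 0.121
gripper_force: 39.5
```

Call:
move_arm(plan=[[[0,0,0.1,0],[0,0,0.2,0],[0,0,0.3,0],[0,0,0.4,0],[0,0,0.4,0]]])

```text
clock: 14.67
position: [0.5135, 0.1151, 0.1658]
tool_rot: [[-0.996, 0.084, 0.0], [0.084, 0.996, 0.0], [-0.0, 0.0, -1.0]]
wrist_force: [-0.3, 0.1, -3.8]
opening: 0.122
gripper_force: 39.5
```

Call:
move_arm(plan=[[[0,0,0.1,0],[0,0,0.2,0],[0,0,0.3,0],[0,0,0.3,0],[0,0,0.3,0]]])

```text
clock: 15.08
position: [0.5134, 0.115, 0.1627]
tool_rot: [[-0.996, 0.084, -0.0], [0.084, 0.996, -0.0], [0.0, -0.0, -1.0]]
wrist_force: [0.2, 0.6, -3.3]
opening: 0.12
gripper_force: 39.5
```

Call:
move_arm(plan=[[[0,0,0.1,0],[0,0,0.2,0],[0,0,0.2,0],[0,0,0.2,0],[0,0,0.2,0]]])

```text
clock: 15.5
position: [0.5138, 0.1151, 0.1611]
tool_rot: [[-0.996, 0.084, 0.001], [0.084, 0.996, 0.0], [-0.001, 0.0, -1.0]]
wrist_force: [-0.1, -0.2, 0.1]
opening: 0.123
gripper_force: 40.1
```

The ledge now carries its weight (the wrist force has dropped to zero). I'll open slightly and lean the tablet back with the front finger.

Call:
move_arm(plan=[[[0,0.2,0,0],[0,0.5,0,0],[0,0.8,0,0],[0,1.1,0,0],[0,1.4,0,0]]], jaw=-0.38)

```text
clock: 15.92
position: [0.5147, 0.1295, 0.1608]
tool_rot: [[-0.996, 0.084, 0.0], [0.084, 0.996, 0.0], [-0.0, 0.0, -1.0]]
wrist_force: [0.5, 0.2, -0.4]
opening: 0.308
gripper_force: 0.0
```

Call:
move_arm(plan=[[[0,0.3,0,0],[0,0.6,0,0],[0,0.9,0,0],[0,1.2,0,0],[0,1.5,0,0]]])

```text
clock: 16.33
position: [0.5159, 0.1444, 0.1608]
tool_rot: [[-0.996, 0.084, 0.0], [0.084, 0.996, 0.0], [-0.0, 0.0, -1.0]]
wrist_force: [-1.0, 0.3, 0.2]
opening: 0.313
gripper_force: 0.1
```

Call:
move_arm(plan=[[[0,0.3,0,0],[0,0.6,0,0],[0,0.9,0,0],[0,1.2,0,0],[0,1.2,0,0]]])

```text
clock: 16.75
position: [0.5169, 0.1568, 0.1608]
tool_rot: [[-0.997, 0.083, 0.0], [0.083, 0.997, 0.0], [-0.0, 0.0, -1.0]]
wrist_force: [-0.6, 1.2, -0.2]
opening: 0.309
gripper_force: 0.3
```

```bash
python3 go.py
python3 - <<'E'
from rig import arm
import cv2
s=arm.read_camera("side")
cv2.imwrite("pics/s7.png",cv2.resize(s["frame"][120:230,215:325],(600,600),interpolation=cv2.INTER_CUBIC))
E
```

```text
t 16.75 p [0.5169 0.1568 0.1608] yaw_y 85.24 open 0.309 F [-0.6  1.2 -0.2] q7 1.28
stand frame [0.0218 0.0003 0.1608]
```

View pics/s7.png

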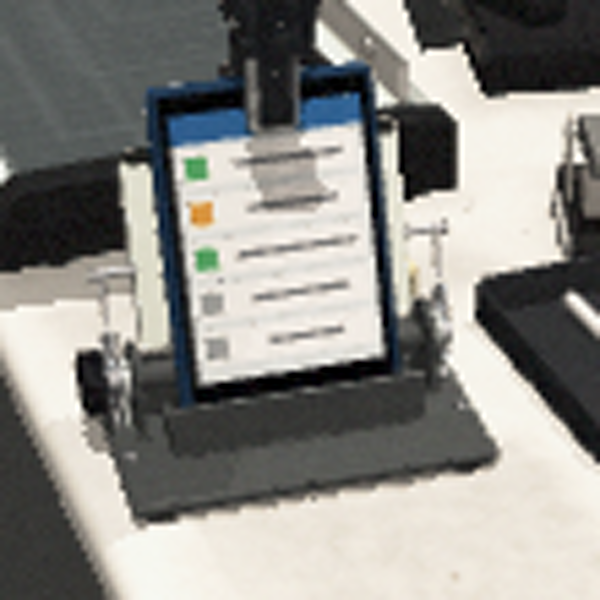

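The tablet leans back against the rear finger, bottom behind the lip. Easing it further back until it rests on the backrest.

Call:
move_arm(plan=[[[0,0.2,0,0],[0,0.4,0,0],[0,0.6,0,0],[0,0.8,0,0],[0,0.8,0,0]]])

```text
clock: 17.22
position: [0.5176, 0.1643, 0.1608]
tool_rot: [[-0.997, 0.084, 0.0], [0.084, 0.997, 0.0], [-0.0, 0.0, -1.0]]
wrist_force: [-0.1, 0.2, -0.6]
opening: 0.311
gripper_force: 0.2
```

Call:
move_arm(plan=[[[0,0,0,0],[0,0,0,0],[0,0,0,0],[0,0,0,0],[0,0,0,0]]], jaw=-0.2)

```text
clock: 17.63
position: [0.5176, 0.1637, 0.1608]
tool_rot: [[-0.996, 0.084, 0.0], [0.084, 0.996, -0.0], [-0.0, -0.0, -1.0]]
wrist_force: [-0.4, 0.3, -0.1]
opening: 0.397
gripper_force: 0.0
```

Call:
move_arm(plan=[[[0,0,-0.5,0],[0,0,-1.5,0],[0,0,-3,0],[0,0,-6,0],[0,0,-9,0]]])

```text
clock: 18.05
position: [0.517, 0.1635, 0.252]
tool_rot: [[-0.996, 0.084, -0.001], [0.084, 0.996, -0.001], [0.001, -0.001, -1.0]]
wrist_force: [-0.7, 0.6, 0.6]
opening: 0.403
gripper_force: 0.0
```

```bash
python3 go.py
python3 - <<'E'
from rig import arm
import cv2
s=arm.read_camera("side")
cv2.imwrite("pics/s8.png",cv2.resize(s["frame"][100:310,190:400],(600,600),interpolation=cv2.INTER_CUBIC))
E
```

```text
t 18.05 p [0.517  0.1635 0.252 ] yaw_y 85.16 open 0.403 F [-0.7  0.6  0.6] q7 1.22
stand frame [0.0285 0.0008 0.252 ]
```

View pics/s8.png

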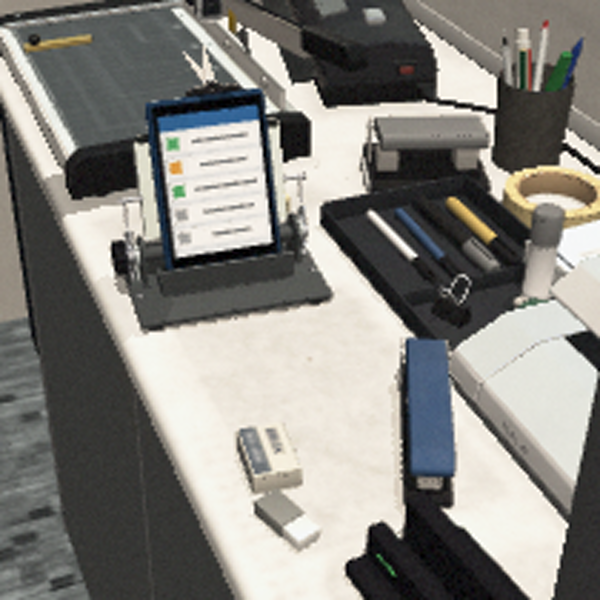

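The tablet stands on the ledge, leaning on the backrest: top corners at (150,103) and (268,88), bottom edge behind the lip at about y=265. The bystanders haven't moved. One quick numeric check, then hand in.

```bash
python3 - <<'E'
from h import *
from rig import arm
s=pickle.load(open("side3.pkl","rb"));S=np.array([.5153,.135,0]);X=np.array([.0872,.9962,0]);Y=np.array([-.9962,.0872,0])
for p in((150,103),(268,88)):
  w=at(s,190+p[0]/2.857,100+p[1]/2.857,.166);print(np.round([(w-S)@X,(w-S)@Y],3))
E
python3 -c "
from rig import arm
print(arm.sign_off())"
```

```text
[0.031 0.048]
[ 0.031 -0.056]
the job is handed in; nothing more can be done
None
```

The job is handed in: the backrest snapped over and was held against its rear stop at about 11 N. The tablet stands on the ledge, screen to the front, leaning on the backrest, about 4 mm off centre and released; the bystanders look unmoved. `sign_off` gave no verdict, so I can't say whether it was judged a pass.

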